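Square a printing block into the registration corner

ROBOT

A 6-joint arm with a two-finger parallel gripper is mounted at the origin on the work surface. World frame = base frame: x ahead of the robot, y to its left, z up, the work surface at z = 0. Lengths are in mm, angles in rad, forces in N, time in s.
With the tool pointing down it reaches from about 350 to 975 mm from the base axis. Payload 7.1 kg.
Tool frame: the origin (TCP) lies at the very end of the fingers, on their centre line; the grasp point (between the pads) lies 19 mm behind it (ctrl.grasp_offset is the distance from the TCP to the grasp point, in mm); z points along the fingers, y is the line along which they close (so a half turn about z gives the same grasp; the last joint's range is limited). The gripper opens to 88 mm and grips with 3 to 60 N. Pads are 20 mm wide; open, the fingers measure 115 mm over their backs; the gripper's body (75 mm by 178 mm) begins 61 mm behind the grasp point.
Start: joints at [1.215, 0.423, 1.63, -0, 1.089, -0.019], TCP at [206.511, 589.88, 222.675] pointing down, gripper open.
Joint ranges: [-3, 3], [-0.9, 2.11], [0.09, 2.58], [-1.31, 4.45], [0.11, 2.69], [-2.54, 2.54]. Speed limits (rad/s): [2.39, 2.39, 3.01, 3.14, 3.14, 3.14].

INTERFACE

Orientations are given as a rotation vector (axis times angle).
In Python, from workcell import ctrl, viewer, ticket, models gives the robot as it stands.
- The arm moves only by the tool play_rows, never from a script. Its arguments are lists of equal length, an entry for each row: "dp": the shift along the world's x, y, z in mm, a list of three; "yaw": the turn about the world's z in degrees. In form: {"dp": [[tx, ty, tz], ...], "yaw": [yaw, ...]}. A call has 1 to 8 rows; each row shifts and turns the commanded pose from where the row before left it; what a row does not reach is not made up. A row lasts 1/12 s, in which the tool goes at most 41.7 mm and 7.16 degrees, less where a joint would pass 70% of its speed; a pose out of reach is approached as far as the arm can. A call is refused whole if a number of a shift passes 41.7 or a number of a turn 7.16, either way. A call with a gripper value outside its range is refused whole. "gripper" is the closure, from 0 (fully open) to 1 (shut), set as the call begins (left out, the last holds). The fingers move at their own pace and stop on an object; the grip force is fixed at half the most. Time passes only in rows, so rows that do not move let the fingers close. It gives the time, the measured TCP pose, the force, the opening and the grip force at its end, in the units of the state.
- ctrl.get_obs(): the state, without advancing time (a new reading comes with each control period).
- viewer.get_image(name): name is "side" or "top"; returns a dict with "pixels" (384x512x3 uint8, red, green, blue), "range_z" (384x512 float32, mm along the optical axis (not along the pixel's ray), 0 where there is no reading), "fx", "fy", "cx", "cy" (pixels), "dist_coeffs" ([k1, k2, p1, p2, k3] as OpenCV has them; the pictures are not rectified), "T" (4x4, takes a point from camera to world coordinates). Camera axes: x right, y up, looking along -z (the intrinsics and any distortion apply to the point x, -y, -z); pixel columns grow to the right and rows downward; lengths in mm; the calibration is good to about 2 mm. A picture is of the moment at which its call begins.
- ticket.close_job(): hands the job in; it is judged then, once.
Trained networks look in a picture, given as the dict that the camera call returned (one of the last four; its "shot" number tells which), for a name from the list of things; names that differ only in an ending like _2 or _b are one class to them, and where a whole thing is asked for, a point or a joint stands for the part that bears it (a point fixed in the world has none). Each returns a list of dicts, best first, with "conf" (0 to 1); they miss things now and then, are a little off and sometimes report something else, mostly with a low value. They report only what shows in the picture. A call takes as long as a camera call. They do not tell look-alikes from the thing itself.
- models.look_for(picture, name): "bbox" ([centre column, centre row, width, height] in pixels, round what is visible of it).
- models.landmark_of(picture, name): "location" ([column, row] in pixels: a listed point, or the origin of a listed thing).
The state is a dict: "t": time; "qpos": joint angles; "qvel": joint speeds; "joint_torque": joint torques, N m; "ee_pos": TCP position; "orientation": TCP orientation; "ft_force": force on the tool from outside, world axes, zero at the start; "moment": the same for the moment, N m; "width": finger opening in mm; "grasp_force": force on a finger pad.
Only numpy, scipy, OpenCV 4.12 (cv2) and the standard library are available. Lean on these libraries where they do the work, as an engineer would, in place of code of your own. Each camera call takes 0.05 s, during which the arm holds its last target. There are 200 camera calls.

TASK

Lay the aluminium spacer flush along the inside of the registration board's long fence, its end within about 40 mm of the short end stop, and let go of it. Then set the rectangular printing block flat on the board and press it firmly into the corner, one long side flush against the spacer and one end flush against the end stop at the same time. Finish still holding the block pressed there, and leave the round block, the jar and the brush alone.

Things in the scene. Friction and masses are not known exactly. Their poses are not given: they have to be found in the camera images.
- jig: Registration board, fixed: plywood 240 (x) x 260 (y) x 12 mm, two steel fences on it form a square inner corner. Origin: centre of its underside, on the table. Long fence along y at the +x edge, inner face at x = +95 mm; end stop along x at the +y edge, inner face at y = +105 mm. Turned up to 0.3 rad. When all is home: spacer origin at board x = 80 mm, block origin at x = 20, y = 50 mm.
- long_fence: The long steel fence, fixed on the board: 25 (x) x 260 (y) x 18 mm high above the board's top (its top is 30 mm above the table), axes as the board's. Origin: centre of its underside, on the board's top.
- end_stop: The short steel end stop, fixed on the board: 155 (x) x 25 (y) x 18 mm high above the board's top, axes as the board's; it meets the long fence. Origin: centre of its underside, on the board's top.
- corner (a point): The point where the inner faces of the long fence and the end stop meet, at the height of the board's top (12 mm above the table). Its axes are the board's: the clear space lies to -x and -y.
- spacer: Loose margin spacer: aluminium bar 30 (x) x 170 (y) x 20 mm high; on top, mid-length, an upright wooden grip rib 16 (x) x 70 (y) mm, from 20 to 55 mm above its underside, to grip across its 16 mm. 0.14 to 0.28 kg. Origin: centre of its underside, z up; same both ways round. Starts on the table at the robot's right (-y), its length pointing roughly away from the robot.
- print_block: Loose rectangular teak printing block: 90 (x) x 110 (y) x 30 mm high; along its top an upright handle rib 20 (x) x 80 (y) mm, from 30 to 68 mm above its underside, to grip across its 20 mm. 0.27 to 0.53 kg. Origin: centre of its underside, z up; same both ways round. Starts on the table beside the spacer, on either side of it. A firm press is 5 to 15 N toward each fence.
- round_block: A bystander: a small round wooden printing block with a knob, 56 mm across, 56 mm high, standing loose on the table. Origin: centre of its underside.
- dye_jar: A bystander: a closed amber jar 60 mm across, 75 mm high, standing loose on the table. Origin: centre of its underside.
- brush: A bystander: a hand brush lying loose on the table beyond the starting places of the spacer and block. Origin: on its underside, near the middle of its length; its length is along its x.
Not all that is in view belongs to the job. Several things have the shape of the spacer; the one meant has the colours described above. What is shaped like the print_block but purple is not meant.

How it is judged:
By the outcome, as a careful person would: the job done as asked, in the order asked, and still so for the second after the job is handed in, while the arm keeps its last pose, push and grip.
It also fails if it takes over 72 s, if anything falls off the work surface, if the arm or the gripper's body presses on something with over 40 N, if the wrist force passes 120 N, or if a joint passes its speed limit or range.

## Working session

There is one attempt and no reset: what is moved stays moved. The work goes in short steps, Python scripts to look and compute and a tool call to move; the robot and the scene stay as the last step left them, time stands still between calls to the robot, and variables do not carry over. Pictures are saved under pics/ and viewed, at most 10 in all, crops included, and the job is handed in when it is done.

Besides the shell and the picture viewer there is one more tool, called after "Request:" as name(argument=value, ...) on one line, values as JSON. play_rows: Moves the arm, as the interface text tells. Its arguments: {"type":"object","properties":{"dp":{"type":"array"},"yaw":{"type":"array"},"gripper":{"type":"number"}},"required":["dp","yaw"]}

```bash
mkdir -p pics
cat > h.py <<'E'
import numpy as np, cv2
from workcell import ctrl, viewer, ticket, models
def cloud(im):
    h,w=im["range_z"].shape
    K=np.array([[im["fx"],0,im["cx"]],[0,im["fy"],im["cy"]],[0,0,1.]])
    u,v=np.meshgrid(np.arange(w),np.arange(h))
    p=cv2.undistortPoints(np.stack([u,v],-1).reshape(-1,1,2).astype(float),K,np.array(im["dist_coeffs"],float)).reshape(h,w,2)
    z=im["range_z"].astype(float)
    P=np.stack([p[...,0]*z,-p[...,1]*z,-z,np.ones_like(z)],-1)@np.array(im["T"]).T
    P=P[...,:3]; P[z==0]=np.nan
    return P
def save(im,n): cv2.imwrite("pics/"+n,cv2.cvtColor(im["pixels"],cv2.COLOR_RGB2BGR))
E
python3 - <<'E'
from h import *
for n in ("top","side"):
    im=viewer.get_image(n); save(im,n+"0.png"); P=cloud(im); np.save(n+"0.npy",P)
    for o in ("jig","corner","spacer","print_block","round_block","dye_jar","brush"):
        for d in models.landmark_of(im,o)[:4]:
            c,r=d["location"]; print(n,o,round(d["conf"],2),np.round([c,r]),np.round(P[min(max(int(r),0),383),min(max(int(c),0),511)]))
o=ctrl.get_obs(); print(o)
E
```

```text
top jig 0.81 [176. 191.] [522. 189.  12.]
top corner 0.8 [132. 167.] [596. 316.  18.]
top corner 0.53 [131. 196.] [509. 312.  33.]
top spacer 0.96 [295. 259.] [ 326. -144.   51.]
top spacer 0.8 [297. 205.] [ 476. -152.   56.]
top spacer 0.69 [367. 276.] [ 271. -354.   18.]
top print_block 0.86 [413. 198.] [ 490. -482.   40.]
top print_block 0.72 [352. 191.] [ 512. -306.   65.]
top round_block 0.67 [ 90. 159.] [617. 433.  26.]
top dye_jar 0.72 [299. 110.] [ 740. -164.   72.]
top brush 0.81 [366. 125.] [ 705. -361.   18.]
side jig 0.68 [243. 156.] [516. 173.  11.]
side corner 0.86 [261. 131.] [598. 315.  12.]
side corner 0.42 [245. 156.] [521. 176.   8.]
side spacer 0.91 [192. 233.] [ 318. -163.   17.]
side spacer 0.77 [178. 295.] [ 275. -380.   16.]
side spacer 0.61 [237. 230.] [ 462. -188.   46.]
side print_block 0.75 [255. 330.] [ 487. -512.   39.]
side print_block 0.68 [255. 274.] [ 501. -348.   52.]
side print_block 0.53 [268. 145.] [615. 228.   9.]
side print_block 0.43 [262. 131.] [601. 308.  12.]
side round_block 0.53 [265. 108.] [633. 437.  25.]
side round_block 0.2 [246. 156.] [524. 176.   8.]
side dye_jar 0.81 [321. 231.] [ 734. -202.   32.]
side brush 0.61 [320. 282.] [ 693. -374.   19.]
{'t': 0.8, 'qpos': array([ 1.21497026e+00,  4.23080194e-01,  1.62993225e+00,  2.35920610e-05,
        1.08860422e+00, -1.90176518e-02]), 'qvel': array([ 3.70182793e-04, -1.02364588e-04,  4.98307727e-05,  1.04921740e-04,
       -2.44309828e-03, -9.75849410e-05]), 'joint_torque': array([-6.64433683e-04, -5.44524229e+01, -2.74025738e+01,  6.45810133e-02,
        1.67034584e-02,  8.63506898e-05]), 'ee_pos': array([206.51563755, 589.85800957, 222.6747418 ]), 'orientation': array([-5.26573040e-01, -3.09712255e+00,  3.09427205e-05]), 'ft_force': array([ 0.08760748, -0.35272736, -0.70219393]), 'moment': array([-0.04174169, -0.01677308,  0.02986094]), 'grasp_force': 0.0, 'width': 87.66568222563549}
```

```bash
python3 -c "
import cv2
a=cv2.imread('pics/top0.png');cv2.imwrite('pics/t1.png',cv2.resize(a,(800,600),interpolation=cv2.INTER_CUBIC))
a=cv2.imread('pics/side0.png');cv2.imwrite('pics/s1.png',cv2.resize(a,(800,600),interpolation=cv2.INTER_CUBIC))"
```

```text
(no output)
```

View pics/t1.png

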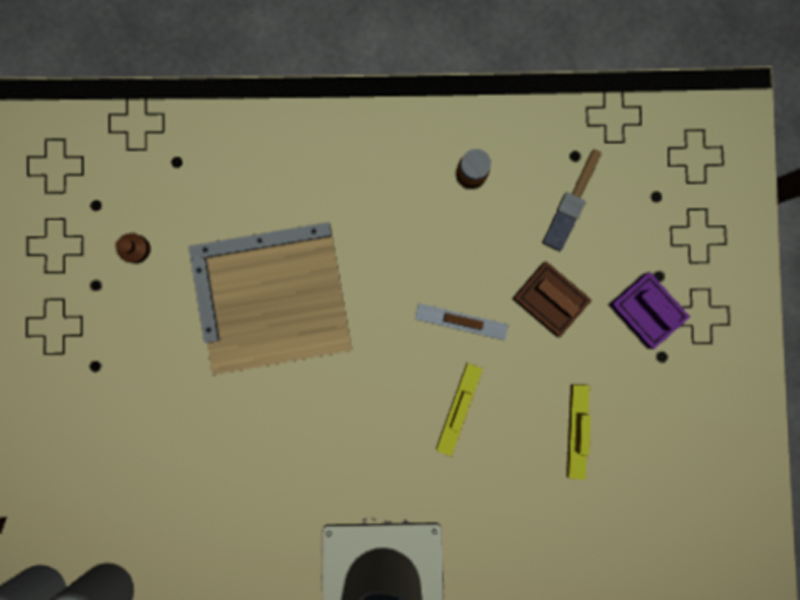

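View pics/s1.png

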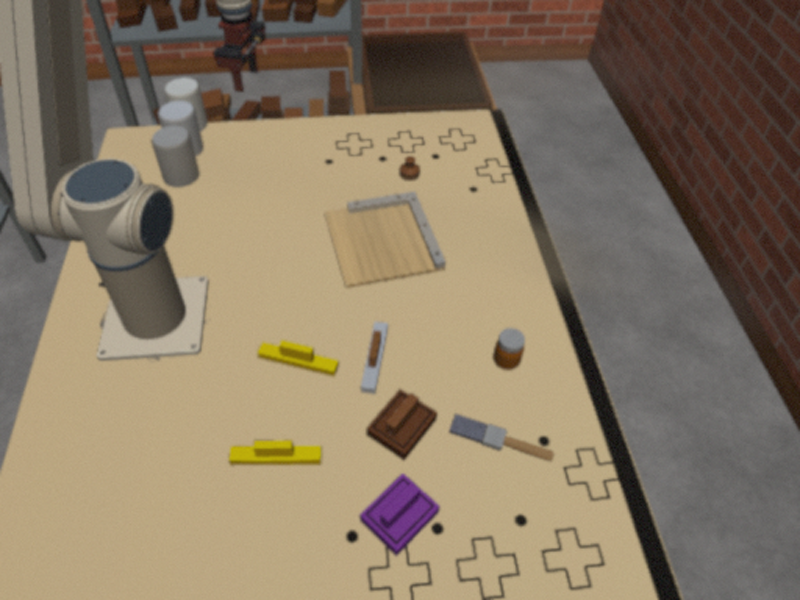

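The top picture (512-px scale) shows the board at (176,191) with its corner at (132,163). The aluminium spacer is at (295,206), the teak block at (352,191), the purple decoy at (415,198), and the yellow decoys at (295,262) and (370,276).

```bash
cat >> h.py <<'E'
def rect(P,c,R,zlo,zhi):
    m=(np.hypot(P[...,0]-c[0],P[...,1]-c[1])<R)&(P[...,2]>zlo)&(P[...,2]<zhi)
    q=P[m]
    if len(q)<5: return None
    r=cv2.minAreaRect(q[:,:2].astype(np.float32)); (x,y),(w,h),a=r
    if w>h: w,h,a=h,w,a+90   # a: direction of short side; 
    a=(a+90)%180-90
    return np.round([x,y,w,h,a,len(q),np.median(q[:,2])],1)
E
python3 - <<'E'
from h import *
for n in ("top","side"):
    P=np.load(n+"0.npy"); print(n)
    print("table z",np.nanmedian(P[(abs(P[...,0]-450)<60)&(abs(P[...,1]-0)<40)][:,2]), np.nanstd(P[(abs(P[...,0]-450)<60)&(abs(P[...,1]-0)<40)][:,2]))
    for t,c,R,l,h in [("jig",(522,189),205,6,45),("fence",(522,189),205,23,45),("spacer",(478,-155),100,8,80),("rib",(478,-155),100,42,80),("block",(512,-310),85,10,90),("brib",(512,-310),85,53,90)]:
        print(t,rect(P,c,R,l,h))
E
```

```text
top
table z -0.6909986825908163 2.098890475541773
jig [ 521.8  174.4  307.5  325.6  -81.2 7797.    11.9]
fence [ 553.6  202.   181.8  262.1    9.4 1359.    29.3]
spacer [ 468.2 -159.1  119.3  165.7  -49.4  679.    20. ]
rib [ 474.1 -153.9   16.1   70.   -14.4  149.    54.2]
block [ 497.4 -307.   111.5  134.8   49.8 1285.    30.3]
brib [ 512.7 -319.4   21.1   79.4  -41.8  247.    67.2]
side
table z -2.52976980223616 2.5801888886392175
jig [ 491.5  190.8  271.8  303.7  -80.3 3059.    10.5]
fence [552.7 201.  179.5 267.3   9.7 494.   27.5]
spacer [ 438.5 -144.3  106.1  171.9  -14.3  455.    19. ]
rib [ 474.5 -156.6   16.6   70.9  -13.9  106.    52.8]
block [ 497.5 -307.3  113.9  134.7   49.3 1127.    30.7]
brib [ 514.  -319.9   22.3   83.3  -41.9  214.    67.6]
```

Request:
play_rows(dp=[[13.4, -37.2, 0], [13.4, -37.2, 0], [13.4, -37.2, 0], [13.4, -37.2, 0], [13.4, -37.2, 0], [13.4, -37.2, 0], [13.4, -37.2, 0], [13.4, -37.2, 0]], yaw=[-5.0, -5.0, -5.0, -5.0, -5.0, -5.0, -5.0, -5.0], gripper=0)

```text
t: 1.47
ee_pos: [313.9, 290.6, 222.9]
orientation: [1.559, 2.727, 0.001]
ft_force: [1.9, -0.3, 0.1]
width: 87.7
grasp_force: 0.0
```

Request:
play_rows(dp=[[13.4, -37.2, 0], [13.4, -37.2, 0], [13.4, -37.2, 0], [13.4, -37.2, 0], [13.4, -37.2, 0], [13.4, -37.2, 0], [13.4, -37.2, 0], [13.4, -37.2, 0]], yaw=[-5.0, -5.0, -5.0, -5.0, -5.0, -5.0, -5.0, -5.0])

```text
t: 2.13
ee_pos: [421.3, -7.4, 223.1]
orientation: [2.398, 2.028, 0.001]
ft_force: [0.7, 0.2, 0.6]
width: 88.1
grasp_force: 0.0
```

Request:
play_rows(dp=[[13.4, -37.2, -20], [13.4, -37.2, -20], [13.4, -37.2, -20], [13.4, -37.2, -20], [0, 0, -20], [0, 0, 0], [0, 0, 0]], yaw=[-4.9, 0, 0, 0, 0, 0, 0])

```text
t: 2.72
ee_pos: [470.2, -145.1, 126.7]
orientation: [-2.478, -1.927, 0.003]
ft_force: [0.5, 0.3, 0.4]
width: 88.0
grasp_force: 0.0
```

Request:
play_rows(dp=[[2.1, -5, -18], [2, -5, -20], [0, 0, -20], [0, 0, -20], [0, 0, -15], [0, 0, -5.5], [0, 0, 0], [0, 0, 0]], yaw=[0, 0, 0, 0, 0, 0, 0, 0])

```text
t: 3.38
ee_pos: [476.0, -154.7, 30.1]
orientation: [2.477, 1.931, 0.001]
ft_force: [0.4, 0.6, 0.7]
width: 87.7
grasp_force: 0.0
```

Request:
play_rows(dp=[[0, 0, 0], [0, 0, 0], [0, 0, 0], [0, 0, 0], [0, 0, 0], [0, 0, 0], [0, 0, 0], [0, 0, 0]], yaw=[0, 0, 0, 0, 0, 0, 0, 0], gripper=1)

```text
t: 4.05
ee_pos: [475.4, -155.3, 28.9]
orientation: [-2.479, -1.93, 0.0]
ft_force: [0.9, -0.9, 0.2]
width: 37.8
grasp_force: 0.0
```

Request:
play_rows(dp=[[0, 0, 0], [0, 0, 0], [0, 0, 0], [0, 0, 0], [0, 0, 0], [0, 0, 0], [0, 0, 0], [0, 0, 0]], yaw=[0, 0, 0, 0, 0, 0, 0, 0])

```text
t: 4.72
ee_pos: [475.3, -155.2, 28.9]
orientation: [-2.479, -1.93, 0.0]
ft_force: [0.1, -0.1, -1.3]
width: 15.7
grasp_force: 30.0
```

Request:
play_rows(dp=[[0, 0, 10], [0, 0, 20], [0, 0, 20], [0, 0, 20], [0, 0, 0], [0, 0, 0]], yaw=[0, 0, 0, 0, 0, 0])

```text
t: 5.22
ee_pos: [476.1, -155.5, 100.1]
orientation: [2.477, 1.928, 0.002]
ft_force: [-0.4, 1.2, -1.8]
width: 15.6
grasp_force: 30.0
```

Request:
play_rows(dp=[[11.9, 36.2, 0], [11.9, 36.2, 0], [11.9, 36.2, 0], [11.9, 36.2, 0], [11.9, 36.2, 0], [11.9, 36.2, 0], [11.9, 36.2, 0], [11.9, 36.2, 0]], yaw=[2.95, 2.95, 2.95, 2.95, 2.95, 2.95, 2.95, 2.95])

```text
t: 5.88
ee_pos: [569.8, 136.1, 97.4]
orientation: [-2.028, -2.398, 0.003]
ft_force: [0.1, -0.2, -2.1]
width: 15.7
grasp_force: 30.0
```

Request:
play_rows(dp=[[11.9, 36.2, 0], [11.9, 36.2, 0], [0, 0, 0], [0, 0, 0], [0, 0, 0], [0, 0, 0]], yaw=[0, 0, 0, 0, 0, 0])

```text
t: 6.38
ee_pos: [593.2, 205.5, 97.8]
orientation: [-2.032, -2.394, 0.004]
ft_force: [-0.5, -0.1, -2.5]
width: 15.6
grasp_force: 30.0
```

Run:
```python
from h import *
im=viewer.get_image("top"); save(im,"top1.png"); P=cloud(im)
a=cv2.imread('pics/top1.png')[110:270,90:290]; cv2.imwrite('pics/c1.png',cv2.resize(a,(750,600),interpolation=cv2.INTER_CUBIC))
im=viewer.get_image("side"); save(im,"side1.png"); P=cloud(im)
a=cv2.imread('pics/side1.png')[90:220,170:330]; cv2.imwrite('pics/c2.png',cv2.resize(a,(740,600),interpolation=cv2.INTER_CUBIC))
o=ctrl.get_obs(); print(o["ee_pos"],o["orientation"],o["ft_force"],o["moment"])
```

```text
[593.81027386 205.32913656  98.48364401] [-2.03323760e+00 -2.39404601e+00  1.90488231e-03] [ 0.47702184  0.14737642 -2.72828597] [-0.04512686  0.09214434  0.00157294]
```

View pics/c2.png

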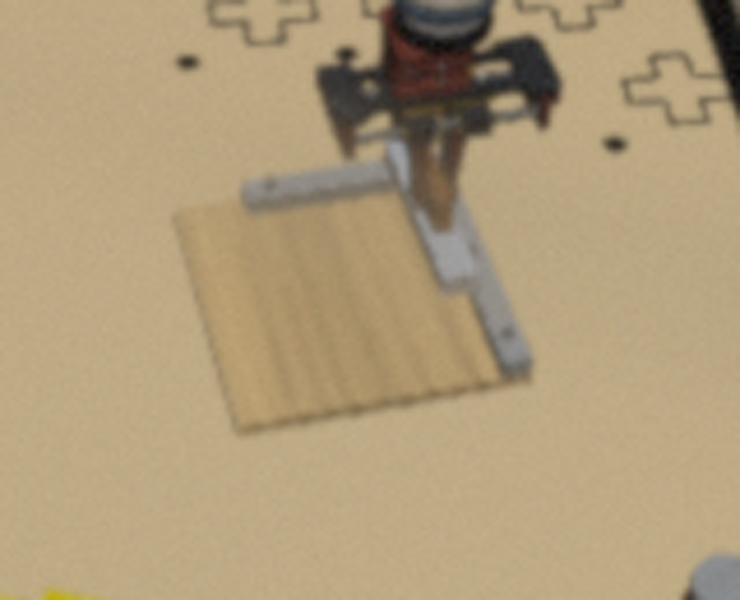

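The side view shows the spacer held over the board, parallel to the long fence, with its end short of the end stop. I'm lowering it.

Request:
play_rows(dp=[[0, 0, -15], [0, 0, -15], [0, 0, -15], [0, 0, -8], [0, 0, -2], [0, 0, 0], [0, 0, 0]], yaw=[0, 0, 0, 0, 0, 0, 0])

```text
t: 7.07
ee_pos: [594.9, 206.5, 44.5]
orientation: [2.032, 2.395, 0.001]
ft_force: [0.4, 0.6, -2.7]
width: 15.6
grasp_force: 30.0
```

Request:
play_rows(dp=[[0, 0, -1], [0, 0, -1], [0, 0, 0], [0, 0, 0]], yaw=[0, 0, 0, 0])

```text
t: 7.4
ee_pos: [594.6, 206.9, 42.3]
orientation: [2.032, 2.396, 0.001]
ft_force: [1.6, -0.2, -2.5]
width: 15.8
grasp_force: 30.0
```

Request:
play_rows(dp=[[0, 0, -1], [0, 0, -0.5], [0, 0, 0], [0, 0, 0]], yaw=[0, 0, 0, 0])

```text
t: 7.73
ee_pos: [594.6, 206.9, 40.9]
orientation: [2.032, 2.396, 0.001]
ft_force: [-2.0, -0.8, 3.5]
width: 15.9
grasp_force: 30.0
```

Request:
play_rows(dp=[[2, 0.3, 0], [2, 0.3, 0], [1, 0.2, 0], [0, 0, 0], [0, 0, 0]], yaw=[0, 0, 0, 0, 0])

```text
t: 8.15
ee_pos: [599.4, 207.6, 40.9]
orientation: [-2.032, -2.396, 0.0]
ft_force: [-2.8, -0.4, 4.5]
width: 15.5
grasp_force: 30.0
```

Request:
play_rows(dp=[[1, 0.2, 0], [1, 0.2, 0], [0.5, 0, 0], [0, 0, 0], [0, 0, 0]], yaw=[0, 0, 0, 0, 0])

```text
t: 8.57
ee_pos: [601.7, 208.0, 40.8]
orientation: [-2.032, -2.396, 0.001]
ft_force: [-3.1, 0.9, 5.2]
width: 15.7
grasp_force: 30.0
```

Request:
play_rows(dp=[[0.5, 0.1, 0], [0.5, 0.1, 0], [0, 0, 0], [0, 0, 0]], yaw=[0, 0, 0, 0])

```text
t: 8.9
ee_pos: [602.6, 208.1, 40.9]
orientation: [-2.032, -2.396, 0.001]
ft_force: [-3.3, 0.1, 5.9]
width: 15.5
grasp_force: 30.0
```

Request:
play_rows(dp=[[0.5, 0.1, 0], [0.5, 0.1, 0], [0, 0, 0], [0, 0, 0]], yaw=[0, 0, 0, 0])

```text
t: 9.23
ee_pos: [603.2, 208.2, 40.8]
orientation: [-2.032, -2.395, 0.002]
ft_force: [-4.3, -0.3, 7.3]
width: 15.9
grasp_force: 30.0
```

Run:
```python
from h import *
o=ctrl.get_obs(); print(o["ee_pos"],o["ft_force"],o["moment"])
```

```text
[603.19465255 208.24615317  40.84784524] [-4.34925436 -0.34948763  7.29853959] [-0.17397989  0.91216641 -0.07871583]
```

Request:
play_rows(dp=[[0.5, 0.1, 0], [0.5, 0.1, 0], [0, 0, 0], [0, 0, 0]], yaw=[0, 0, 0, 0])

```text
t: 9.57
ee_pos: [603.4, 208.3, 40.9]
orientation: [-2.031, -2.394, 0.004]
ft_force: [-6.3, -0.8, 10.1]
width: 15.5
grasp_force: 30.0
```

Run:
```python
from h import *
o=ctrl.get_obs(); print(o["ee_pos"],o["ft_force"],o["moment"],o["orientation"])
```

```text
[603.41609966 208.32352787  40.85800907] [-6.29702836 -0.76758011 10.12593873] [-0.31142888  1.27526837 -0.14416542] [-2.03126839 -2.39392567  0.00387741]
```

Request:
play_rows(dp=[[0.5, 0.1, 0.3], [0.5, 0.1, 0.3], [0, 0, 0], [0, 0, 0]], yaw=[-0.2, -0.2, 0, 0])

```text
t: 9.9
ee_pos: [603.6, 208.4, 40.9]
orientation: [-2.038, -2.387, 0.006]
ft_force: [-7.4, 0.1, 6.3]
width: 15.9
grasp_force: 30.0
```

Run:
```python
from h import *
o=ctrl.get_obs(); print(o["ee_pos"],o["ft_force"],o["moment"],o["orientation"])
```

```text
[603.60833497 208.43076156  40.8588584 ] [-7.35274709  0.1426431   6.27452714] [-0.14435066  1.44536249 -0.01558419] [-2.03829543 -2.38683548  0.00606689]
```

Request:
play_rows(dp=[[0.5, 0.1, 0], [0.5, 0.1, 0], [0, 0, 0], [0, 0, 0]], yaw=[-0.2, -0.2, 0, 0])

```text
t: 10.23
ee_pos: [603.7, 208.4, 40.9]
orientation: [-2.045, -2.38, 0.009]
ft_force: [-10.8, -1.3, 11.1]
width: 15.6
grasp_force: 30.0
```

Run:
```python
from h import *
o=ctrl.get_obs(); print(o["ee_pos"],o["ft_force"],o["moment"],o["orientation"])
```

```text
[603.67574448 208.40392947  40.89842361] [-10.8215706   -1.26708061  11.09388501] [-0.17090442  2.01471218  0.35906623] [-2.04505148 -2.37981032  0.00880658]
```

Request:
play_rows(dp=[[0, 0, 0.3], [0, 0, 0], [0, 0, 0]], yaw=[0.3, 0, 0])

```text
t: 10.48
ee_pos: [603.7, 208.4, 40.9]
orientation: [-2.039, -2.384, 0.009]
ft_force: [-10.3, -1.3, 7.6]
width: 15.8
grasp_force: 30.0
```

Run:
```python
from h import *
o=ctrl.get_obs(); print(o["ee_pos"],o["ft_force"],o["moment"],o["orientation"])
```

```text
[603.66786852 208.40906517  40.89128861] [-10.27599542  -1.29729914   7.6447431 ] [-0.15280053  1.8601499   0.13843253] [-2.03944411 -2.38442286  0.00863939]
```

Request:
play_rows(dp=[[0, 0, 0], [0, 0, 0], [0, 0, 0], [0, 0, 0], [0, 0, 0], [0, 0, 0], [0, 0, 0], [0, 0, 0]], yaw=[0, 0, 0, 0, 0, 0, 0, 0], gripper=0.5)

```text
t: 11.15
ee_pos: [607.0, 209.0, 41.3]
orientation: [2.042, 2.387, 0.0]
ft_force: [-0.7, 0.9, -1.1]
width: 43.7
grasp_force: 0.0
```

Request:
play_rows(dp=[[-2, 0, 8], [-1, 0, 20], [0, 0, 25], [0, 0, 30], [0, 0, 30], [-5, -30, 20], [-5, -40, 0], [-5, -40, 0]], yaw=[0, 0, 0, 0, 0, 0, 0, 0])

```text
t: 11.82
ee_pos: [589.6, 98.8, 177.0]
orientation: [2.037, 2.387, 0.005]
ft_force: [1.0, 0.5, -0.4]
width: 43.8
grasp_force: 0.0
```

Request:
play_rows(dp=[[-10, -40, 0], [-10, -40, 0], [-10, -40, 0], [-10, -40, 0], [-10, -40, 0], [0, 0, 0]], yaw=[-7, -7, -7, -7, -7, 0], gripper=0)

```text
t: 12.32
ee_pos: [537.1, -106.6, 175.1]
orientation: [2.674, 1.647, -0.001]
ft_force: [-0.2, -0.4, -0.3]
width: 80.4
grasp_force: 0.0
```

Run:
```python
from h import *
o=ctrl.get_obs(); print(o["ee_pos"],o["orientation"])
for n in ("top","side"):
    im=viewer.get_image(n); save(im,n+"2.png"); P=cloud(im); print(n)
    for t,c,R,l,h in [("rib",(603,208),60,50,75),("fence+spacer",(522,189),205,23,45),("block",(512,-310),85,10,90),("brib",(512,-320),60,53,85)]:
        print(t,rect(P,c,R,l,h))
a=cv2.imread('pics/top2.png')[130:250,110:250]; cv2.imwrite('pics/c3.png',cv2.resize(a,(700,600),interpolation=cv2.INTER_CUBIC))
```

```text
[ 537.14544085 -106.58763657  175.05250118] [ 2.67350211e+00  1.64721228e+00 -1.25142647e-03]
top
rib [602.  208.6  19.3  69.7   8.6 184.   65.9]
fence+spacer [ 552.9  202.7  182.4  262.7    9.  1827.    29.7]
block [ 513.8 -319.9   92.8  112.   -41.6 1122.    30.4]
brib [ 512.5 -319.3   20.7   79.4  -41.8  243.    66.9]
side
rib None
fence+spacer [559.5 240.8  90.3 261.   44.6 178.   27.1]
block [ 513.2 -320.1   92.2  113.   -41.8 1130.    30.8]
brib [ 513.1 -320.4   21.2   82.9  -41.2  211.    67.6]
```

View pics/c3.png

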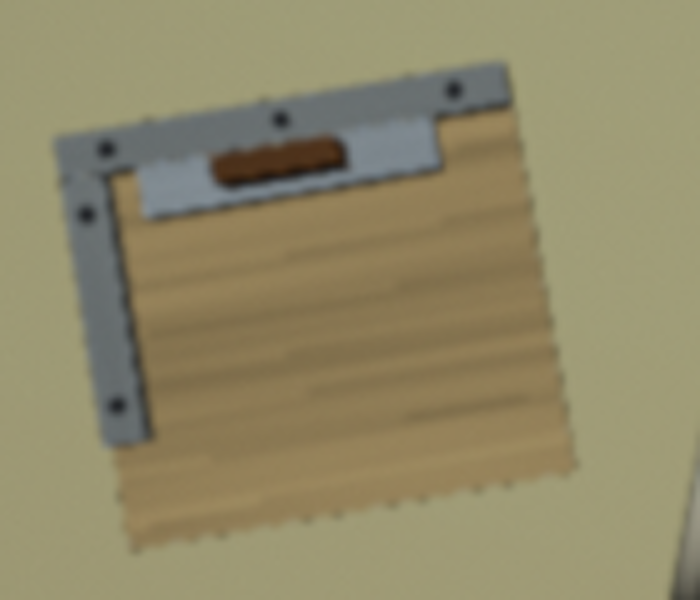

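The spacer is flush against the long fence in the top view, with a gap of about 20 mm to the end stop (crop columns 105–140). Next is the block.

Request:
play_rows(dp=[[-4, -36, 0], [-4, -36, 0], [-4, -36, 0], [-4, -36, 0], [-4, -36, 0], [-4.1, -33.2, 0], [0, 0, -20], [0, 0, -20]], yaw=[-5, -5, -5, 0, 0, 0, 0, 0])

```text
t: 13.08
ee_pos: [516.5, -315.4, 135.3]
orientation: [2.857, 1.3, 0.004]
ft_force: [-0.7, -0.2, -0.2]
width: 88.0
grasp_force: 0.0
```

Request:
play_rows(dp=[[0, 0, -15], [0, 0, 0], [0, 0, 0]], yaw=[0, 0, 0])

```text
t: 13.33
ee_pos: [515.2, -312.8, 119.0]
orientation: [-2.857, -1.303, 0.001]
ft_force: [1.1, -0.1, 1.1]
width: 87.7
grasp_force: 0.0
```

Request:
play_rows(dp=[[-2.1, -7, -15], [0, 0, -20], [0, 0, -20], [0, 0, -15], [0, 0, -10], [0, 0, -2], [0, 0, 0], [0, 0, 0]], yaw=[-0.7, 0, 0, 0, 0, 0, 0, 0])

```text
t: 14.0
ee_pos: [513.6, -321.4, 38.5]
orientation: [2.866, 1.283, 0.001]
ft_force: [-0.3, -0.5, 0.9]
width: 87.7
grasp_force: 0.0
```

Request:
play_rows(dp=[[0, 0, 0], [0, 0, 0], [0, 0, 0], [0, 0, 0], [0, 0, 0], [0, 0, 0], [0, 0, 0], [0, 0, 0]], yaw=[0, 0, 0, 0, 0, 0, 0, 0], gripper=1)

```text
t: 14.67
ee_pos: [512.7, -321.2, 37.3]
orientation: [-2.868, -1.283, 0.0]
ft_force: [-0.6, 0.7, 0.1]
width: 38.4
grasp_force: 0.0
```

Request:
play_rows(dp=[[0, 0, 0], [0, 0, 0], [0, 0, 0], [0, 0, 0], [0, 0, 0], [0, 0, 0], [0, 0, 0]], yaw=[0, 0, 0, 0, 0, 0, 0])

```text
t: 15.25
ee_pos: [512.7, -321.3, 37.3]
orientation: [2.868, 1.283, 0.0]
ft_force: [1.0, -0.4, -0.9]
width: 19.8
grasp_force: 30.0
```

Request:
play_rows(dp=[[0, 0, 10], [0, 0, 20], [0, 0, 20], [0, 0, 20], [0, 0, 20], [0, 0, 0]], yaw=[0, 0, 0, 0, 0, 0])

```text
t: 15.75
ee_pos: [514.5, -322.4, 131.4]
orientation: [2.863, 1.281, 0.005]
ft_force: [0.7, -1.3, -4.0]
width: 20.0
grasp_force: 30.0
```

Request:
play_rows(dp=[[0.8, 34.7, 0], [0.8, 34.7, 0], [0.8, 34.7, 0], [0.8, 34.7, 0], [0.8, 34.7, 0], [0.8, 34.7, 0], [0.8, 34.7, 0], [0.8, 34.7, 0]], yaw=[3.2, 3.2, 3.2, 3.2, 3.2, 3.2, 3.2, 3.2])

```text
t: 16.42
ee_pos: [518.1, -41.9, 126.5]
orientation: [-2.509, -1.889, 0.002]
ft_force: [1.5, 0.6, -3.2]
width: 20.0
grasp_force: 30.0
```

Request:
play_rows(dp=[[0.8, 34.7, 0], [0.8, 34.7, 0], [0.8, 34.7, 0], [0.8, 34.7, 0], [0.8, 34.7, 0], [0.8, 34.7, 0], [0.8, 34.7, 0], [0.8, 34.7, 0]], yaw=[3.2, 3.2, 3.2, 3.2, 3.2, 3.2, 3.2, 3.2])

```text
t: 17.08
ee_pos: [524.4, 235.4, 126.4]
orientation: [-2.028, -2.398, 0.002]
ft_force: [0.6, -0.4, -3.2]
width: 19.7
grasp_force: 30.0
```

Request:
play_rows(dp=[[0, 0, 0], [0, 0, 0], [0, 0, 0], [0, 0, 0]], yaw=[0, 0, 0, 0])

```text
t: 17.42
ee_pos: [524.9, 232.7, 126.7]
orientation: [-2.033, -2.394, 0.003]
ft_force: [0.4, -0.0, -4.0]
width: 20.3
grasp_force: 30.0
```

```bash
cat >> h.py <<'E'
def st():
    from scipy.spatial.transform import Rotation as R
    o=ctrl.get_obs(); th=np.radians(9.0); ex=np.array([np.cos(th),np.sin(th)]); ey=np.array([-ex[1],ex[0]])
    d=o["ee_pos"][:2]-np.array([523.3,197.7]); y=R.from_rotvec(o["orientation"]).as_matrix()[:,1]
    f=o["ft_force"]; a=np.degrees(np.arctan2(y[1],y[0])); a=(a+90)%180-90
    print("t",round(o["t"],2),"ee",np.round(o["ee_pos"],1),"board",np.round([d@ex,d@ey],2),"yaw",round(a,2),"F board",np.round([f[:2]@ex,f[:2]@ey,f[2]],1),"M",np.round(o["moment"],2),"w",round(o["width"],1),o["grasp_force"])
E
python3 -c "
from h import *
st()"
```

```text
t 17.42 ee [524.9 232.7 126.7] board [ 7.05 34.32] yaw 9.33 F board [ 0.4 -0.1 -4. ] M [-0.06  0.03 -0.02] w 20.3 29.99929279088974
```

Request:
play_rows(dp=[[0, 0, -15], [0, 0, -18], [0, 0, -18], [0, 0, -14], [0, 0, -8], [0, 0, -2], [0, 0, 0], [0, 0, 0]], yaw=[-0.3, 0, 0, 0, 0, 0, 0, 0])

```text
t: 18.08
ee_pos: [526.1, 233.7, 53.0]
orientation: [2.039, 2.39, 0.001]
ft_force: [0.0, -0.2, -3.9]
width: 20.0
grasp_force: 30.0
```

Request:
play_rows(dp=[[0, 0, -1], [0, 0, -1], [0, 0, 0], [0, 0, 0], [0, 0, 0]], yaw=[0, 0, 0, 0, 0])

```text
t: 18.5
ee_pos: [525.6, 234.1, 50.6]
orientation: [2.038, 2.391, 0.001]
ft_force: [0.1, 0.9, -3.0]
width: 19.8
grasp_force: 30.0
```

```bash
python3 -c "
from h import *
st()"
```

```text
t 18.5 ee [525.6 234.1  50.6] board [ 7.98 35.57] yaw 9.11 F board [ 0.3  0.8 -3. ] M [-0.02  0.03  0.02] w 19.8 29.99941349029541
```

Request:
play_rows(dp=[[0, 0, -1], [0, 0, -0.7], [0, 0, 0], [0, 0, 0], [0, 0, 0]], yaw=[0, 0, 0, 0, 0])

```text
t: 18.92
ee_pos: [525.7, 234.1, 49.3]
orientation: [2.038, 2.391, 0.001]
ft_force: [-2.2, 0.0, 6.3]
width: 20.0
grasp_force: 30.0
```

```bash
python3 -c "
from h import *
st()"
```

```text
t 18.92 ee [525.7 234.1  49.3] board [ 8.07 35.58] yaw 9.11 F board [-2.2  0.4  6.3] M [-0.35  0.5  -0.01] w 20.0 30.001027286052704
```

Request:
play_rows(dp=[[2, 0.3, 0.2], [2, 0.3, 0], [2, 0.3, 0], [2, 0.4, 0], [2, 0.3, 0], [0, 0, 0], [0, 0, 0]], yaw=[0, 0, 0, 0, 0, 0, 0])

```text
t: 19.5
ee_pos: [536.0, 235.7, 49.3]
orientation: [2.038, 2.39, 0.001]
ft_force: [-1.1, -0.2, 5.6]
width: 19.7
grasp_force: 30.0
```

```bash
python3 -c "
from h import *
st()"
```

```text
t 19.5 ee [536.  235.7  49.3] board [18.51 35.57] yaw 9.1 F board [-1.2 -0.   5.6] M [-0.32  0.42 -0.08] w 19.7 30.002419352531433
```

Request:
play_rows(dp=[[-0.3, 2, 0], [-0.3, 2, 0], [-0.3, 2, 0], [-0.4, 2, 0], [-0.3, 2, 0], [0, 0, 0], [0, 0, 0]], yaw=[0, 0, 0, 0, 0, 0, 0])

```text
t: 20.08
ee_pos: [534.6, 245.8, 49.3]
orientation: [2.037, 2.391, 0.002]
ft_force: [0.5, -1.4, 5.4]
width: 19.6
grasp_force: 30.0
```

Request:
play_rows(dp=[[1, 0.2, 0], [1, 0.2, 0], [0, 0, 0], [0, 0, 0], [0, 0, 0]], yaw=[0, 0, 0, 0, 0])

```text
t: 20.5
ee_pos: [535.9, 246.1, 49.3]
orientation: [-2.038, -2.391, -0.0]
ft_force: [-3.4, -1.4, 7.2]
width: 20.0
grasp_force: 30.0
```

```bash
python3 -c "
from h import *
st()"
```

```text
t 20.5 ee [535.9 246.1  49.3] board [20.03 45.88] yaw 9.1 F board [-3.6 -0.9  7.2] M [-0.44  0.56  0.01] w 20.0 30.001401901245117
```

Request:
play_rows(dp=[[0.5, 0.1, 0], [0.5, 0.1, 0], [0.5, 0.1, 0], [0, 0, 0], [0, 0, 0], [0, 0, 0]], yaw=[0, 0, 0, 0, 0, 0])

```text
t: 21.0
ee_pos: [536.8, 246.4, 49.3]
orientation: [-2.038, -2.39, 0.001]
ft_force: [-6.1, 0.2, 9.5]
width: 19.9
grasp_force: 30.0
```

```bash
python3 -c "
from h import *
st()"
```

```text
t 21.0 ee [536.8 246.4  49.3] board [20.98 45.98] yaw 9.09 F board [-6.   1.1  9.5] M [-0.37  0.78 -0.06] w 19.9 30.005106031894684
```

Request:
play_rows(dp=[[-0.2, 1, 0], [-0.2, 1, 0], [-0.1, 0.6, 0], [0, 0, 0], [0, 0, 0], [0, 0, 0]], yaw=[0, 0, 0, 0, 0, 0])

```text
t: 21.5
ee_pos: [536.6, 247.6, 49.3]
orientation: [2.038, 2.39, -0.003]
ft_force: [-3.1, -9.1, 10.3]
width: 19.8
grasp_force: 30.0
```

```bash
python3 -c "
from h import *
st()"
```

```text
t 21.5 ee [536.6 247.6  49.3] board [20.98 47.16] yaw 9.1 F board [-4.5 -8.5 10.3] M [-1.43  0.38 -0.17] w 19.8 30.00803053379059
```

Request:
play_rows(dp=[[0.5, 0.1, 0.2], [0.5, 0.1, 0], [0.5, 0.1, 0], [0, 0, 0], [0, 0, 0], [0, 0, 0]], yaw=[0, 0, 0, 0, 0, 0])

```text
t: 22.0
ee_pos: [536.7, 247.5, 49.4]
orientation: [-2.038, -2.39, 0.007]
ft_force: [-8.2, -9.2, 12.7]
width: 20.0
grasp_force: 30.0
```

```bash
python3 -c "
from h import *
st()"
```

```text
t 22.0 ee [536.7 247.5  49.4] board [21.   47.13] yaw 9.1 F board [-9.5 -7.8 12.7] M [-1.46  0.89 -0.13] w 20.0 30.024189949035645
```

Request:
play_rows(dp=[[0.2, 0.5, 0.3], [0, 0.5, 0], [0, 0, 0], [0, 0, 0], [0, 0, 0]], yaw=[0, 0, 0, 0, 0])

```text
t: 22.42
ee_pos: [536.7, 247.6, 49.4]
orientation: [-2.037, -2.39, 0.009]
ft_force: [-7.4, -14.0, 12.7]
width: 19.9
grasp_force: 30.0
```

Run:
```python
from h import *
st()
im=viewer.get_image("side"); save(im,"side3.png")
a=cv2.imread('pics/side3.png')[100:200,190:310]; cv2.imwrite('pics/c4.png',cv2.resize(a,(720,600),interpolation=cv2.INTER_CUBIC))
im=viewer.get_image("top"); save(im,"top3.png")
a=cv2.imread('pics/top3.png')[130:250,110:250]; cv2.imwrite('pics/c5.png',cv2.resize(a,(700,600),interpolation=cv2.INTER_CUBIC))
```

```text
t 22.42 ee [536.7 247.6  49.4] board [21.02 47.21] yaw 9.11 F board [ -9.5 -12.7  12.7] M [-2.09  0.76 -0.12] w 19.9 30.016822814941406
```

View pics/c4.png

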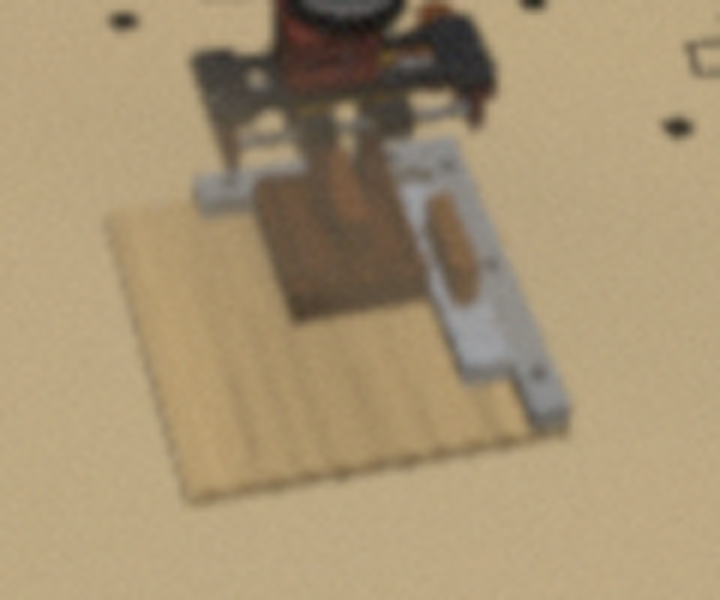

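View pics/c5.png

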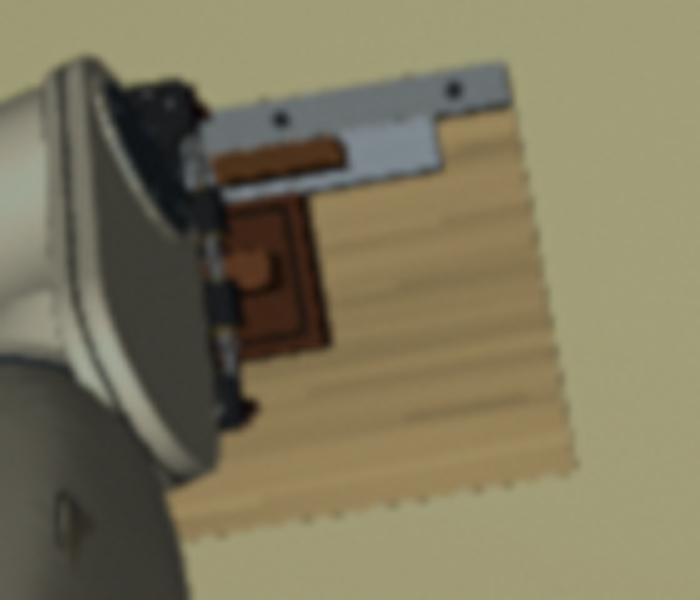

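The block sits flat in the corner against both the spacer (c4 column 400) and the end stop (row 180), and the spacer is still flush. I'll hold briefly to check the push is stable.

Request:
play_rows(dp=[[0, 0, 0], [0, 0, 0], [0, 0, 0], [0, 0, 0], [0, 0, 0], [0, 0, 0], [0, 0, 0], [0, 0, 0]], yaw=[0, 0, 0, 0, 0, 0, 0, 0])

```text
t: 23.18
ee_pos: [536.7, 247.6, 49.4]
orientation: [-2.037, -2.39, 0.009]
ft_force: [-6.7, -13.9, 13.9]
width: 20.0
grasp_force: 30.0
```

Run:
```python
from h import *
from scipy.spatial.transform import Rotation as R
st(); print(R.from_rotvec(ctrl.get_obs()["orientation"]).as_matrix().round(4))
```

```text
t 23.18 ee [536.7 247.6  49.4] board [21.   47.21] yaw 9.11 F board [ -8.8 -12.7  13.9] M [-2.08  0.71 -0.05] w 20.0 30.016724467277527
[[-0.1584  0.9874 -0.0043]
 [ 0.9874  0.1584 -0.0039]
 [-0.0032 -0.0049 -1.    ]]
```

Request:
play_rows(dp=[[0.6, 0.1, 0], [0, 0, 0.2], [0, 0, 0], [0, 0, 0], [0, 0, 0], [0, 0, 0]], yaw=[0, 0, 0, 0, 0, 0])

```text
t: 23.68
ee_pos: [536.7, 247.6, 49.4]
orientation: [-2.037, -2.39, 0.011]
ft_force: [-8.4, -13.2, 12.8]
width: 19.7
grasp_force: 30.0
```

Run:
```python
from h import *
st()
f=ctrl.get_obs()["ft_force"]
if abs(f[0])<14 and abs(f[1])<15.5: print(ticket.close_job())
```

```text
t 23.68 ee [536.7 247.6  49.4] board [21.03 47.22] yaw 9.11 F board [-10.4 -11.7  12.8] M [-2.01  0.97 -0.04] w 19.7 30.02145141363144
the job is handed in; nothing more can be done
None
```

I handed the job in at 23.7 s: the spacer lies flush along the long fence, about 20 mm from the end stop, and the arm still holds the block in the corner, measured at about 10 N toward the spacer and 12 N toward the end stop; the verdict was not shown.

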